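# Lock the ring boxes away in the combination chest

## Robot

A 7-joint arm with a two-finger parallel gripper is mounted at the origin on a cart in front of the work surface, level with it; the furniture and walls round the work are solid. World frame = base frame: x ahead of the robot, y to its left, z up, the work surface at z = 0. Lengths are in m, angles in rad, forces in N, time in s.
With the tool pointing down it reaches from about 0.4 to 0.925 m from the base axis. Payload 4.1 kg.
Tool frame: the origin (TCP) lies at the very end of the fingers, on their centre line; the grasp point (between the pads) lies 19 mm behind it; z points along the fingers, y is the line along which they close (so a half turn about z gives the same grasp; the last joint's range is limited). The gripper opens to 85 mm and grips with 20 to 120 N. Pads are 22 mm wide; open, the fingers measure 114 mm over their backs; the gripper's body (76 mm by 85 mm) begins 54 mm behind the grasp point. The pads swing forward as they close: fully open they stand 13 mm farther back than shut.
Start: joints at [-1.227, 0.398, 0.045, 1.537, -0.019, 1.207, -0.051], TCP at [0.278, 0.587, 0.231] pointing down, gripper open.
Joint ranges: [-2.82, 2.82], [-0.49, 2.23], [-1.37, 1.46], [0, 2.46], [-1.36, 4.5], [0.23, 2], [-2.94, 2.94]. Speed limits (rad/s): [2.57, 2.57, 3.14, 3.14, 3.14, 3.14, 3.14].

## Interface

Orientations are given as a rotation vector (axis times angle).
In Python, from station import env, imaging gives the robot as it stands. Calls block until the motion is done:
- env.goto(position, orientation): joint-space move of the TCP to a pose.
- env.move_l(position, speed=0.15, orientation=None, max_force=None): straight line of the TCP; orientation=None keeps the orientation; speed is the mean speed in m/s. With max_force (N) it stops when the force on the tool has changed by that much, and returns True; else False.
- env.set_joints(angles): joint-space move.
- env.grip(opening): finger opening in m; the grip force is fixed at half the most; returns when the fingers have stopped.
- env.hold(seconds).
- env.ik(position, orientation): joint angles nearest the present ones, or None.
- imaging.snapshot(name): name is "side" or "top" or "wrist"; returns the picture (480x640x3 uint8, red, green, blue); there is no depth.
- imaging.get_calibration(name): a dict with "fx", "fy", "cx", "cy" (pixels), "R" (3x3) and "t" (3): a world point X has camera coordinates R X + t; the wrist camera has in their place "tool_from_camera" (4x4, takes a point from camera to tool coordinates, whose origin is the TCP and whose axes are the flange's). Camera axes: x right, y down, z forward; pixel columns grow to the right and rows downward; lengths in m; the calibration is good to about 2 mm. A picture is of the moment at which its call begins: read the wrist's pose just before it. get_calibration takes no time and is no camera call.
A pose or a line that the arm cannot do raises env.PlanningError and nothing moves.
- env.hand_in(): hands the job in; it is judged then, once.
Readings, each from a call of its own:
- env.current_t(): time.
- env.current_q(): joint angles.
- env.current_joint_velocities(): joint speeds.
- env.current_joint_efforts(): joint torques, N m.
- env.current_tcp_pos(): TCP position.
- env.current_eef_rot(): TCP orientation.
- env.current_force(): force on the tool from outside, world axes, zero at the start.
- env.current_moment(): the same for the moment, N m.
- env.current_width(): finger opening in m.
- env.current_grip_force(): force on a finger pad.
Only numpy, scipy, OpenCV 4.12 (cv2) and the standard library are available. Lean on these libraries where they do the work, as an engineer would, in place of code of your own. Each camera call takes 0.05 s, during which the arm holds its last target. There are 200 camera calls.

## Task

First stand the white carton aside, upright on the worktop and clear of the path of the chest's drawer. Then work the chest's combination on the clock-face dial, left (anticlockwise) to 10 o'clock, right (clockwise) to 2 o'clock, left again to 8 o'clock, pausing for a moment on each, and pull the drawer fully open. Put every small card ring box lying on the open worktop around the chest into the drawer (not those kept by the wall in the far left corner), push it fully shut and turn the dial back to 12 o'clock to lock it; leave the tally counter and the red-lidded pot on the right where they are.

Things in the scene. Friction and masses are not known exactly. Their poses are not given: they have to be found in the camera images.
- ring_chest: low grey steel chest fixed to the worktop, 200 x 200 x 75 mm high. Origin: centre of its underside. x points roughly away from the robot, y to the robot's left; the drawer comes out on the -y side. The dial is in the middle of its top, amid twelve white clock marks 0.524 rad apart: the thick long mark on the +x side is 12 o'clock; 9 o'clock is at +y, 6 at -x, 3 at -y.
- dial_grip (a point): point on the dial's upright axis, 97 mm above the worktop, where to grip: the middle of a round knurled steel knob 48 mm across, from 79 to 109 mm above the worktop, on a flat black disc 88 mm across whose top is 79 mm up. A white pointer line runs from the axis over knob and disc. Axes: the chest's.
- dial (a joint): dial angle, rad, positive anticlockwise from above; 0: pointer at 12 o'clock; 10 o'clock +1.047, 2 o'clock -1.047, 8 o'clock +2.094. Range -2.4 to 2.4; turns at 0.05 N m, stays where left; grip it at any yaw. It draws the bolt: the drawer runs free only with the dial at 8 o'clock (beyond about 1.85); at 12 it is locked.
- ring_drawer (a joint): how far the drawer is out, m: 0 shut, 0.175 fully open; about 2 N moves it and it stays where it is left. It slides along the chest's -y direction.
- drawer_handle (a point): middle of the drawer's pull, a dark steel bar 10 mm thick and 90 mm long along the chest's x, 50 mm above the worktop, its axis 35 mm out from the drawer's front (30 mm clear between). Moves with the drawer. Axes: the chest's.
- drawer_in (a point): centre of the drawer's inner floor, 12 mm above the worktop; moves with the drawer. Inner space 164 mm (x) by 160 mm (y), walls 46 mm high, front panel 54 mm above the floor. Fully open, the inner space ends 5 mm outside the chest's front. Axes: the chest's.
- carton: plain white card carton, 63 (x) x 139 (y) x 149 (z) mm, 0.3 kg, closed, standing in front of the drawer. Origin: centre of its underside; z up. Grip it across its 63 mm thickness (its x axis).
- pack_a: small matchbox-style card box of rings, 40 (x) x 58 (y) x 17 (z) mm, about 0.06 kg, lying flat. Origin: centre of its underside. Grip it across its 40 mm width (its x axis). May be absent.
- pack_b: small matchbox-style card box of rings, 36 (x) x 53 (y) x 15 (z) mm, otherwise like pack_a. May be absent.
- pack_c: small matchbox-style card box of rings, 40 (x) x 58 (y) x 17 (z) mm, like pack_a. May be absent.
- pack_d: small matchbox-style card box of rings, 40 (x) x 58 (y) x 17 (z) mm, like pack_a. May be absent.
- tally_counter: chrome hand tally counter, 57 x 71 x 23 mm, a bystander. Origin: centre of its underside.
- balm_pot: round pot with a red lid, 58 mm across and 50 mm high, on the right, a bystander. Origin: centre of its underside.
Mind the look-alikes: they are no part of the job. Leave any purple look-alike of the pack_c alone.

How it is judged:
By the outcome, as a careful person would: the job done as asked, in the order asked, and still so for the second after the job is handed in, with the robot touching nothing.
Of pack_a, pack_b, pack_c, pack_d only 2 to 4 are there at a start; the rules pass over those that are not, and their reading is None.
At some moment in a run one of pack_a, pack_b, pack_c, pack_d may be knocked a few centimetres aside while the robot is not near it.
Once in a run the grip may slacken for a moment while it holds something.
It also fails if it takes over 210 s, if anything falls off the work surface, if the arm or the gripper's body presses on something with over 40 N, if the wrist force passes 120 N, or if a joint passes its speed limit or range.

## Working session

There is one attempt and no reset: what is moved stays moved. The work goes in short steps, each a Python script; the robot and the scene stay as the last script left them, time stands still between calls to the robot, and variables do not carry over. Pictures are saved under pics/ and viewed, at most 15 in all, crops included, and the job is handed in when it is done.

```bash
ls; mkdir -p pics; python3 - <<'E'
from station import env, imaging
import cv2, numpy as np
for n in ["top","side"]:
    im=imaging.snapshot(n); cv2.imwrite(f"pics/{n}0.png",im[:,:,::-1])
    c=imaging.get_calibration(n); print(n,c)
c=imaging.get_calibration("wrist");print(c)
print(env.current_t(),env.current_eef_rot(),env.current_width())
E
```

```text
pics
top {'fx': 464.9636878558124, 'fy': 464.9636878558124, 'cx': 320.5208481597378, 'cy': 235.05345497513218, 'R': array([[ 0.01609947, -0.99962055,  0.02235097],
       [-0.9978784 , -0.01747372, -0.0627165 ],
       [ 0.06308326, -0.02129385, -0.99778108]]), 't': array([-0.06308361,  0.49227901,  1.39817422])}
side {'fx': 542.2432377841177, 'fy': 542.2432377841177, 'cx': 322.72975978181256, 'cy': 238.70330090029435, 'R': array([[ 0.44793282, -0.89399348,  0.01148224],
       [-0.77441023, -0.39437021, -0.4947332 ],
       [ 0.4468165 ,  0.21271527, -0.86896906]]), 't': array([-0.28786424,  0.41869758,  1.34920909])}
{'fx': 386.1662176708754, 'fy': 386.1662176708754, 'cx': 321.0942918682109, 'cy': 232.1105420034317, 'tool_from_camera': array([[-3.83447631e-04, -9.49435966e-01, -3.13960506e-01,
         8.04495197e-02],
       [ 9.99998876e-01, -8.19082233e-04,  1.25563223e-03,
        -8.33646655e-04],
       [-1.44930188e-03, -3.13959672e-01,  9.49435213e-01,
        -1.41860258e-01],
       [ 0.00000000e+00,  0.00000000e+00,  0.00000000e+00,
         1.00000000e+00]])}
0.1 [-6.89619033e-01 -3.06464588e+00  2.76112246e-03] 0.08529370083323214
```

View pics/top0.png

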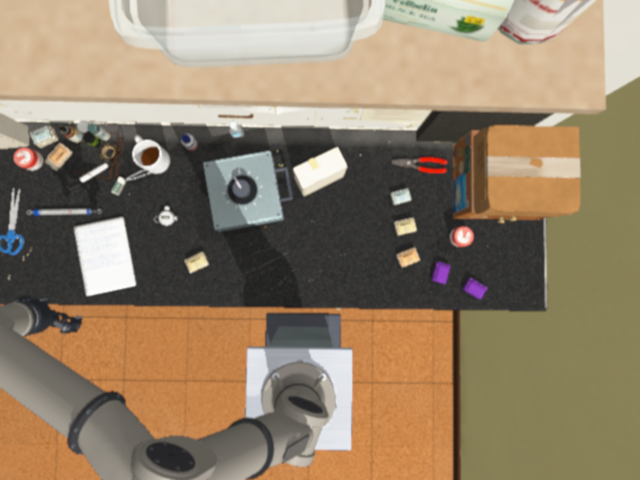

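View pics/side0.png

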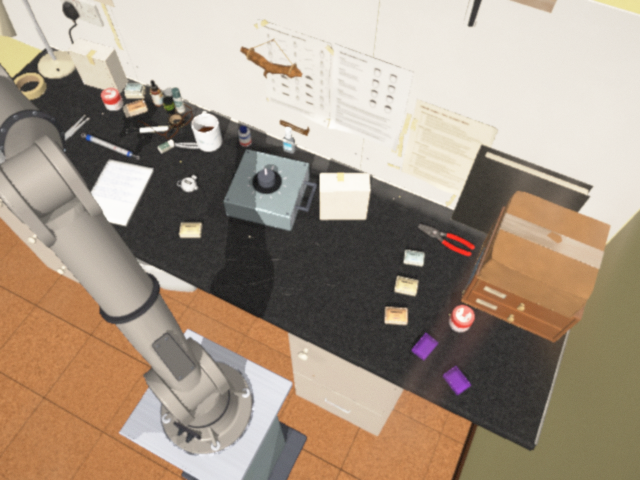

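The top view shows the chest at about (243,190) and the carton at (320,171). Ring box candidates:
- Small boxes on the open worktop: (196,262), (400,196), (405,226), (408,257).
- Purple look-alikes: (441,272), (476,288).
- Corner boxes: (43,135), (60,155).
- A small pale thing at (118,185).

I'll check these in one close crop.

```bash
python3 - <<'E'
import cv2, numpy as np
a=cv2.imread('pics/top0.png'); s=cv2.imread('pics/side0.png')
L=cv2.resize(a[115:280,5:215],(420,330),interpolation=2); M=cv2.resize(a[150:300,380:500],(360,330)[:2],interpolation=2)
S=cv2.resize(s[70:250,80:310],(420,270),interpolation=2); D=cv2.resize(a[140:240,190:310],(360,270),interpolation=2)
cv2.imwrite('pics/crop1.png',np.vstack([np.hstack([L,M]),np.hstack([S,D])]))
E
```

```text
(no output)
```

View pics/crop1.png

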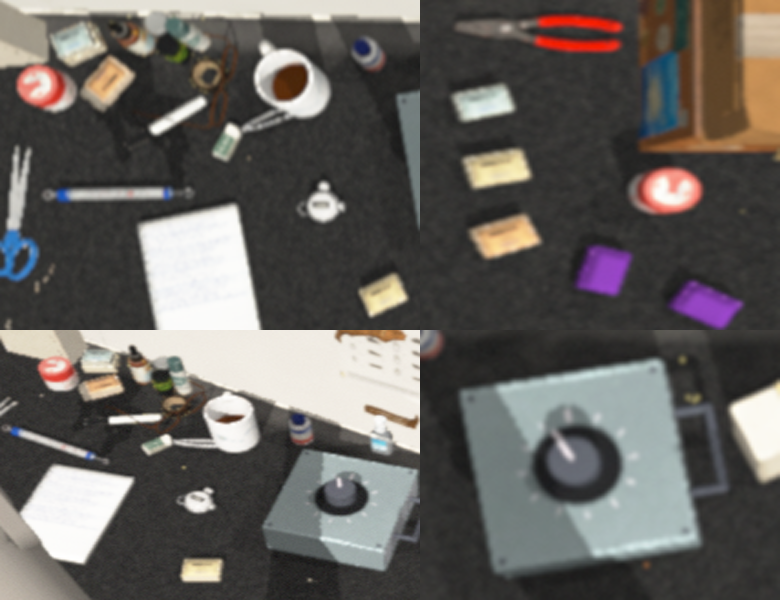

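Crop check:
- **Boxes to move:** four ring boxes, cream at (196,262), cyan at (400,196), cream at (405,226) and orange at (408,257).
- **Leave alone:** the thing at (118,185) is an eraser, the purple ones are look-alikes, and the corner boxes stay.
- **Dial:** the pointer starts slightly left of 12.

Next, helpers and rough positions.

```bash
cat > h.py <<'E'
from station import env, imaging
import cv2, numpy as np
from scipy.spatial.transform import Rotation as Ro
def down(a):  # tool down, closing line (tool y) at world angle a
    c,s=np.cos(a),np.sin(a)
    return Ro.from_matrix(np.array([[-s,c,0],[c,s,0],[0,0,-1.]])).as_rotvec()
def cam(name):
    c=imaging.get_calibration(name); K=(c['fx'],c['fy'],c['cx'],c['cy'])
    if 'R' in c: return K,c['R'].T,-c['R'].T@c['t']
    T=c['tool_from_camera']; Rt=Ro.from_rotvec(env.current_eef_rot()).as_matrix(); p=np.array(env.current_tcp_pos())
    return K,Rt@T[:3,:3],Rt@T[:3,3]+p
def shot(name):
    cm=cam(name); return imaging.snapshot(name),cm
def ray(px,z,cm):
    K,R,o=cm; px=np.atleast_2d(np.asarray(px,float))
    d=np.c_[(px[:,0]-K[2])/K[0],(px[:,1]-K[3])/K[1],np.ones(len(px))]@R.T
    return o+d*((z-o[2])/d[:,2])[:,None]
def proj(P,cm):
    K,R,o=cm; q=(np.atleast_2d(P)-o)@R
    return np.c_[q[:,0]/q[:,2]*K[0]+K[2],q[:,1]/q[:,2]*K[1]+K[3]]
def rect(mask,z,cm):
    """largest contour -> min rect on plane z: centre, sizes(long,short), angle of short side"""
    c=max(cv2.findContours(mask.astype(np.uint8),0,1)[0],key=cv2.contourArea)[:,0]
    P=ray(c,z,cm)[:,:2]; (x,y),(w,h),a=cv2.minAreaRect((P*1000).astype(np.float32)); a=np.radians(a)
    if w>h: w,h,a=h,w,a+np.pi/2
    return np.array([x,y])/1000,(h,w),(a+np.pi/2)%np.pi-np.pi/2
def best(p,a):
    """orientation for closing angle a or a+pi, whichever moves joints least"""
    q0=np.array(env.current_q()); o=[]
    for k in (a,a+np.pi):
        q=env.ik(p,down(k))
        if q is not None: o.append((np.abs(np.array(q)-q0).max()+ (5 if abs(q[6])>2.7 else 0),k))
    if not o: raise RuntimeError(f'no ik {p} {a}')
    return down(min(o)[1])
def save(n,im,s=None):
    cv2.imwrite(f'pics/{n}.png',im[:,:,::-1])
E
python3 - <<'E'
from h import *
cm=cam('top')
for n,px,z in [('chest',(243,190),.075),('cL',(205,163),.075),('cR',(271,152),.075),('bR',(284,219),.075),('bL',(216,230),.075),('knob',(243,188),.109),('carton',(320,171),.149),('p1',(196,262),.017),('p2',(400,196),.017),('p3',(405,226),.017),('p4',(408,257),.017),('counter',(166,216),.02),('balm',(461,236),.05),('pliers',(420,163),.01),('edge',(300,307),0),('wall',(300,125),0),('paper',(105,255),0)]:
    print(n,ray(px,z,cm)[0].round(3))
im=cv2.imread('pics/top0.png'); m=(im.min(2)>190); m[:, :285]=0;m[:,355:]=0;m[:135]=0;m[200:]=0
print(rect(m,.149,cm))
E
```

```text
chest [0.617 0.175 0.075]
cL [0.695 0.288 0.075]
cR [0.732 0.096 0.075]
bR [0.535 0.054 0.075]
bL [0.499 0.25  0.075]
knob [0.618 0.17  0.109]
carton [ 0.663 -0.048  0.149]
p1 [0.405 0.319 0.017]
p2 [ 0.618 -0.297  0.017]
p3 [ 0.525 -0.313  0.017]
p4 [ 0.431 -0.322  0.017]
counter [0.542 0.413 0.02 ]
balm [ 0.496 -0.474  0.05 ]
pliers [ 0.723 -0.36   0.01 ]
edge [0.274 0.004 0.   ]
wall [0.837 0.014 0.   ]
paper [0.422 0.598 0.   ]
(array([ 0.66606805, -0.05058331]), (137.33070373535156, 78.76509857177734), np.float64(0.4739361143009875))
```

```bash
python3 - <<'E'
from h import *
print(Ro.from_rotvec(env.current_eef_rot()).as_matrix().round(2).tolist())
p=[.62,.07,.36]
env.goto(p,best(p,1.7)); print(env.current_t(),np.round(env.current_q(),2))
im,cm=shot('wrist'); save('w1',im); np.save('w1.npy',np.array([*cm[0],*cm[1].ravel(),*cm[2]]))
E
```

```text
[[-0.9, 0.43, -0.0], [0.43, 0.9, -0.0], [-0.0, -0.0, -1.0]]
2.3583 [-0.72  0.36  0.75  1.42 -0.24  1.45 -1.42]
```

View pics/w1.png

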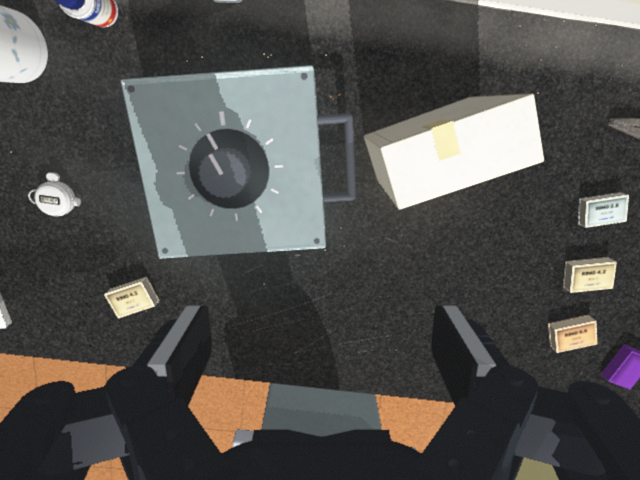

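The wrist view shows the chest-top corners near (123,81), (313,67), (326,248), (160,259) and the knob at about (225,172) with its pointer toward (208,135). The carton top is around (465,150), the counter at (52,195), the left box at (130,297) and the right boxes at (605,210), (590,275), (572,334). Now to refine these positions.

```bash
python3 - <<'E'
from h import *
v=np.load('w1.npy'); cm=(v[:4],v[4:13].reshape(3,3),v[13:])
im=cv2.imread('pics/w1.png')
P=ray([(123,81),(313,67),(326,248),(160,259)],.075,cm)[:,:2]; c=P.mean(0)
print('chest',P.round(3).tolist(),c, [np.linalg.norm(P[i]-P[i-1]).round(3) for i in range(4)])
e=(P[0]-P[1])+(P[3]-P[2]); th=np.arctan2(-e[0],e[1]); print('yaw',th)
roi=np.zeros(im.shape[:2],bool); roi[80:220,355:560]=1
g=im.min(2); 
for t in (150,190,205,215,225): print(t,rect((g>t)&roi,.149,cm))
print('knob',ray([(225,172)],.109,cm), 'ptr disc outer',ray([(208,133)],.079,cm))
E
cat >/dev/null; python3 -c "
import cv2;a=cv2.imread('pics/w1.png');cv2.imwrite('pics/crop2.png',__import__('numpy').hstack([cv2.resize(a[80:230,355:555],(400,300)),cv2.resize(a[95:245,150:300],(300,300))]))"
```

```text
chest [[0.696, 0.287], [0.734, 0.095], [0.541, 0.055], [0.501, 0.249]] [0.6179883  0.17178547] [np.float64(0.198), np.float64(0.196), np.float64(0.197), np.float64(0.198)]
yaw 0.20087927461460214
150 (array([ 0.67462238, -0.0493872 ]), (137.8756561279297, 62.274131774902344), np.float64(0.4704751034378343))
190 (array([ 0.67455713, -0.04978246]), (136.94967651367188, 61.186222076416016), np.float64(0.47038365714390373))
205 (array([ 0.67417145, -0.04988977]), (136.58905029296875, 60.40159606933594), np.float64(0.47038042806108216))
215 (array([ 0.67427844, -0.04987251]), (136.48501586914062, 59.99476623535156), np.float64(0.4702922108499732))
225 (array([ 0.67419556, -0.04991981]), (136.19451904296875, 59.89378356933594), np.float64(0.46961017529480387))
knob [[0.62200623 0.17044503 0.109     ]] ptr disc outer [[0.65525523 0.19739318 0.079     ]]
```

View pics/crop2.png

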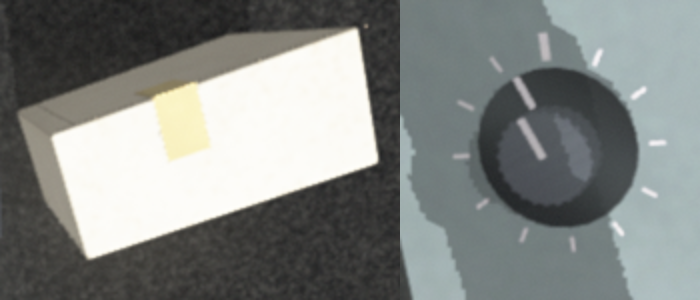

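```bash
python3 - <<'E'
from h import *
c=[.6743,-.0498]; a=.470
o=best([*c,.112],a)
env.goto([*c,.22],o); env.move_l([*c,.112],.12,max_force=15); print('z',env.current_tcp_pos()[2])
env.grip(.03); print('w',env.current_width(),env.current_grip_force())
env.move_l([*c,.27],.15); print('w',env.current_width())
for p,k in [([.45,.05,.29],.9),([.385,.30,.29],np.pi/2),([.365,.465,.27],np.pi/2)]:
    env.goto(p,best(p,k)); print(env.current_t(),'w',env.current_width(),env.current_force().round(1))
E
```

```text
z 0.11296275961152101
w 0.06157986070182589 66.41195297241211
w 0.062312515275391105
6.8 w 0.06153491227967694 [ 0.2 -0.2 -2.9]
7.8083 w 0.0617576112064228 [-0.2 -0.3 -2.3]
8.5167 w 0.061625850221688074 [ 0.6 -0.1 -3.2]
```

```bash
python3 - <<'E'
from h import *
p=[.365,.465]
env.move_l([*p,.135],.12); print(env.move_l([*p,.104],.03,max_force=6),env.current_tcp_pos(),env.current_force())
print(env.current_width())
env.grip(.083); env.move_l([*p,.26],.15)
im,cm=shot('wrist'); 
q=[.55,.25,.30]; env.goto(q,best(q,1.7))
im2,cm=shot('wrist'); v=np.array([*cm[0],*cm[1].ravel(),*cm[2]]);np.save('w2.npy',v)
save('w2',np.hstack([cv2.resize(im,(400,300)),cv2.resize(im2,(400,300))])); save('w2f',im2)
print(env.current_t())
E
```

```text
True [0.36469483 0.46486502 0.11321799] [-0.90755369 -0.28557109  4.8197265 ]
0.06177803579899658
13.2083
```

View pics/w2.png

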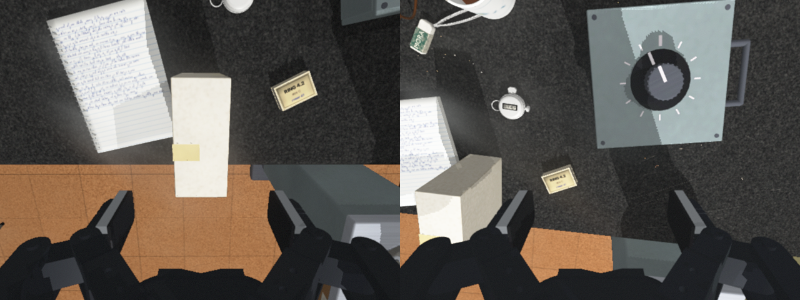

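The carton stands upright at about (0.365, 0.465). Now the dial.

```bash
python3 - <<'E'
from h import *
v=np.load('w1.npy'); cm=(v[:4],v[4:13].reshape(3,3),v[13:])
P=ray([(208.5,135),(216.5,148.5)],.079,cm)[:,:2]; c=np.array([.618,.1718]); d=P-c
print('dial', np.arctan2(d[:,1],d[:,0])-.2, np.arctan2(*(P[0]-P[1])[::-1])-.2)
for a in np.arange(0,6.3,.4):
    q=env.ik([*c,.084],down(a)); print(round(a,1), None if q is None else np.round(q,2))
E
```

```text
dial [0.41655747 0.42079552] 0.4092795332001126
0.0 [-0.68  0.57  0.48  1.71 -0.32  0.94 -0.08]
0.4 [-0.63  0.56  0.4   1.71 -0.26  0.93  0.27]
0.8 [-0.58  0.54  0.33  1.71 -0.21  0.93  0.63]
1.2 [-0.52  0.54  0.25  1.7  -0.16  0.92  0.99]
1.6 [-0.47  0.53  0.18  1.7  -0.12  0.92  1.36]
2.0 [ 0.42  0.81 -1.16  1.68  0.8   1.2   1.06]
2.4 [ 0.42  0.81 -1.16  1.68  0.8   1.2   1.46]
2.8 [ 0.42  0.81 -1.16  1.68  0.8   1.2   1.86]
3.2 [-1.02  0.81  1.06  1.72 -0.79  1.1  -2.79]
3.6 [-0.98  0.75  0.97  1.72 -0.7   1.06 -2.46]
4.0 [-0.95  0.72  0.9   1.72 -0.64  1.03 -2.1 ]
4.4 [-0.91  0.69  0.84  1.72 -0.59  1.01 -1.74]
4.8 [-0.87  0.66  0.77  1.71 -0.53  0.99 -1.39]
5.2 [-0.82  0.63  0.69  1.71 -0.47  0.97 -1.04]
5.6 [-0.77  0.6   0.61  1.71 -0.41  0.96 -0.69]
6.0 [-0.72  0.58  0.53  1.71 -0.35  0.94 -0.33]
```

```bash
cat >> h.py <<'E'
def turn(d):
    q=np.array(env.current_q()); q[6]+=d
    env.set_joints(list(q)); env.hold(.8)
C=np.array([.618,.1718]); YAW=.2
E
python3 - <<'E'
from h import *
o=down(0.)
env.goto([*C,.19],o); env.grip(.07); env.move_l([*C,.084],.1,max_force=15); print(env.current_tcp_pos()[2])
env.grip(.03); print('w',env.current_width(),env.current_tcp_pos(),env.current_force().round(1))
im0,_=shot('wrist')
turn(1.047-.415); print(env.current_force().round(1),env.current_moment().round(2),env.current_width())
im,cm=shot('wrist'); np.save('w3.npy',np.array([*cm[0],*cm[1].ravel(),*cm[2]]))
t,_=shot('top'); save('w3',np.hstack([cv2.resize(im0,(400,300)),cv2.resize(im,(400,300))])); save('w3f',im)
E
```

```text
0.08484555311115782
w 0.046340792749576275 [0.618903   0.17193973 0.08517079] [ 0.  -0.4  5.4]
[ 5.1  0.6 -2.5] [ 0.22 -0.98 -0.01] 0.046290284511233626
```

View pics/w3.png

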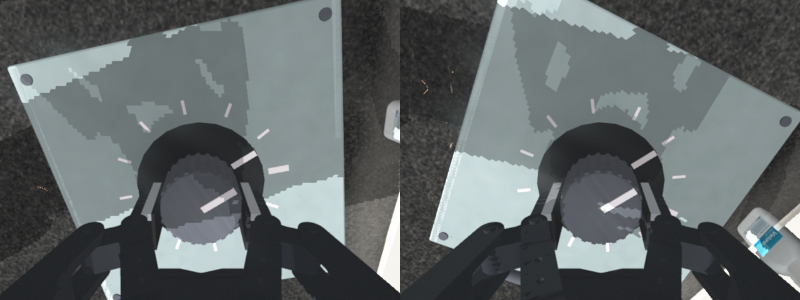

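The pointer turned with the gripper. I'll measure the dial angle from these pixels.

```bash
python3 - <<'E'
from h import *
v=np.load('w3.npy'); cm=(v[:4],v[4:13].reshape(3,3),v[13:])
im=cv2.imread('pics/w3f.png'); m=(im.min(2)>150).astype(np.uint8); m[:150]=0;m[300:]=0;m[:,:160]=0; m[:,480:]=0
n,l,s,ce=cv2.connectedComponentsWithStats(m)
for i in range(1,n):
    if 25<s[i,4]<900:
        P=ray(ce[i],.077,cm)[0][:2]-C; print(ce[i].round(),s[i,4],'r',np.linalg.norm(P).round(3),'dial ang',((np.arctan2(P[1],P[0])-YAW+np.pi)%(2*np.pi)-np.pi).round(3))
E
```

```text
[308. 169.] 113 r 0.056 dial ang 2.063
[379. 181.] 137 r 0.056 dial ang 1.559
[242. 194.] 104 r 0.055 dial ang 2.574
[429. 224.] 129 r 0.056 dial ang 1.057
[203. 245.] 131 r 0.053 dial ang 3.097
[390. 255.] 355 r 0.036 dial ang 1.001
[446. 283.] 129 r 0.056 dial ang 0.554
[248. 297.] 30 r 0.03 dial ang -2.713
```

```bash
cat >> h.py <<'E'
def dial(tag):
    im,cm=shot('wrist'); save(tag,im)
    m=(im.min(2)>150).astype(np.uint8); m[:150]=0;m[300:]=0;m[:,:160]=0; m[:,480:]=0
    n,l,s,ce=cv2.connectedComponentsWithStats(m)
    for i in range(1,n):
        if 60<s[i,4]<900:
            P=ray(ce[i],.077,cm)[0][:2]-C; print(tag,s[i,4],'r',np.linalg.norm(P).round(3),'ang',((np.arctan2(P[1],P[0])-YAW+np.pi)%(2*np.pi)-np.pi).round(3))
E
python3 - <<'E'
from h import *
turn(.045); dial('d10')
turn(-2.094); dial('d2')
print(env.current_t(),env.current_width(),env.current_tcp_pos())
E
```

```text
d10 113 r 0.056 ang 2.064
d10 148 r 0.056 ang 1.56
d10 102 r 0.055 ang 2.575
d10 129 r 0.056 ang 1.058
d10 134 r 0.053 ang 3.097
d10 355 r 0.036 ang 1.044
d10 125 r 0.055 ang 0.555
d2 431 r 0.056 ang 0.022
d2 112 r 0.062 ang -0.24
d2 123 r 0.055 ang -0.484
d2 120 r 0.056 ang 0.524
d2 106 r 0.056 ang 1.026
d2 387 r 0.034 ang -0.997
21.7833 0.04594117265237056 [0.61688812 0.17359772 0.08519939]
```

```bash
python3 - <<'E'
from h import *
turn(3.135); dial('d8'); print(env.current_width())
v=np.load('w1.npy'); cm=(v[:4],v[4:13].reshape(3,3),v[13:])
P=ray([(350,116),(351,199),(351,158)],.055,cm)[:,:2]-C; c,s=np.cos(YAW),np.sin(YAW)
print('handle chest frame',(P@np.array([[c,-s],[s,c]])).round(4))
env.grip(.075); env.move_l([*env.current_tcp_pos()[:2],.2],.15)
h=C+.135*np.array([s,-c]); print(h)
a=YAW+np.pi/2
for k in (a,a+np.pi): 
    for d in (0,.175):print(np.round(env.ik([*(h+d*np.array([s,-c])),.031],down(k)),2))
print(env.current_q().round(2),env.current_t())
E
```

```text
d8 124 r 0.054 ang 3.115
d8 122 r 0.054 ang 2.596
d8 89 r 0.029 ang -1.582
0.04627660905788533
handle chest frame [[ 0.0478 -0.1352]
 [-0.0464 -0.1321]
 [ 0.0017 -0.1343]]
[0.64482036 0.03949101]
[-0.47  0.65  0.47  1.73 -0.37  0.86  1.94]
[-0.2   0.72  0.49  1.6  -0.41  0.92  2.21]
[-0.82  0.93  1.09  1.74 -0.93  1.09 -0.78]
[-0.51  0.98  1.08  1.61 -0.94  1.14 -0.56]
[-0.73  0.46  0.54  1.61 -0.25  1.15  1.59] 26.5833
```

```bash
python3 - <<'E'
from h import *
im,_=shot('wrist')
c,s=np.cos(YAW),np.sin(YAW); o=down(YAW+np.pi/2); u=np.array([s,-c])
h=C+.134*u
env.goto([*h,.15],o); env.grip(.028); print(env.current_width())
print(env.move_l([*h,.032],.1,max_force=12),env.current_tcp_pos())
im2,_=shot('wrist'); save('w4',np.hstack([cv2.resize(im,(400,300)),cv2.resize(im2,(400,300))])); print(env.current_t())
E
```

```text
0.0276257826388649
True [0.64383374 0.04051662 0.03252077]
28.9917
```

View pics/w4.png

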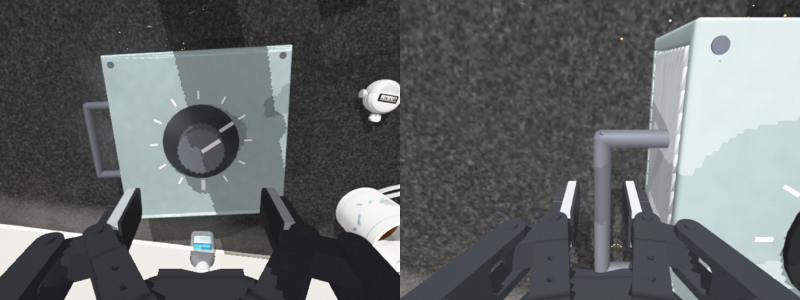

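```bash
python3 - <<'E'
from h import *
print(env.current_force().round(1))
c,s=np.cos(YAW),np.sin(YAW); u=np.array([s,-c])
env.grip(.0); print('w',env.current_width(),env.current_force().round(1),env.current_tcp_pos())
p=np.array(env.current_tcp_pos())
r=env.move_l([*(p[:2]+u*.181),p[2]],.08,max_force=25); q=np.array(env.current_tcp_pos())
print(r,'moved',(q-p)[:2]@u,'w',env.current_width(),env.current_force().round(1),env.current_t())
E
```

```text
[-0.7 -0.4  5.6]
w 0.007986072170062562 [-0.7  0.2  4.3] [0.64316525 0.04072272 0.03162464]
False moved 0.1745687330048059 w 0.007427534347156666 [-7.  10.7 12.2] 31.725
```

```bash
python3 - <<'E'
from h import *
env.grip(.028); p=env.current_tcp_pos(); env.move_l([p[0],p[1],.15],.12)
q=[.52,-.14,.36]; env.goto(q,best(q,np.pi/2+.05)); env.grip(.06)
im,cm=shot('wrist'); np.save('w5.npy',np.array([*cm[0],*cm[1].ravel(),*cm[2]])); save('w5',im); print(env.current_t(),env.current_q().round(2))
E
```

```text
34.675 [-0.41  0.15  0.68  1.62 -0.09  1.41  1.9 ]
```

View pics/w5.png

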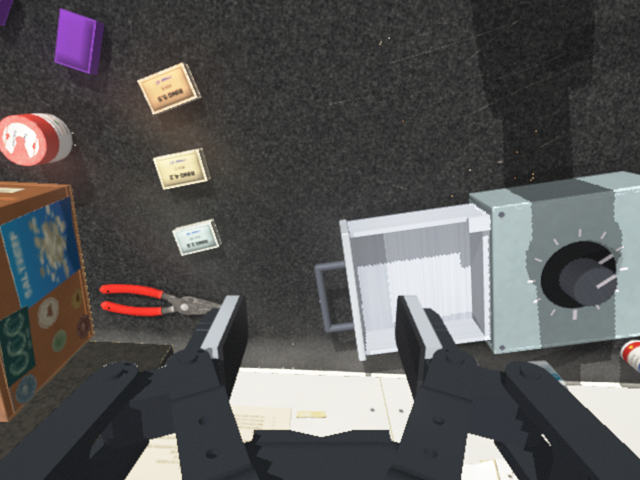

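The wrist view (flipped) shows the drawer fully open at (420,280), with boxes at (170,88), (182,169) and (197,237); the purple ones and the pot are far left. Next a pick routine that takes a near look first.

```bash
cat >> h.py <<'E'
U=np.array([np.sin(YAW),-np.cos(YAW)]); E1=np.array([np.cos(YAW),np.sin(YAW)])
def slot(x,y): return C+.185*U+x*E1+y*-U      # chest-frame offsets from drawer centre
def find(exp,im,cm,r=.06,z=.017):
    k=proj([*exp,z],cm)[0]; rp=np.linalg.norm(proj([exp[0]+r,exp[1],z],cm)[0]-k)
    yy,xx=np.mgrid[:480,:640]; hsv=cv2.cvtColor(im,cv2.COLOR_RGB2HSV)
    m=((xx-k[0])**2+(yy-k[1])**2<rp**2)&(im[:,:,1]>115)
    m=cv2.morphologyEx(m.astype(np.uint8),cv2.MORPH_CLOSE,np.ones((9,9)))
    return rect(m,z,cm)
def look(exp):
    q=[exp[0],exp[1],.22]; env.goto(q,best(q,getattr(look,'a',np.pi/2)))
    im,cm=shot('wrist'); f=find(exp,im,cm); print('found',f); return f
def pick(exp,a0):
    look.a=a0; c,sz,a=look(exp)
    assert 45<sz[0]<72 and 30<sz[1]<52, sz
    o=best([*c,.005],a); env.goto([*c,.09],o); env.grip(.062)
    print('touch',env.move_l([*c,.005],.12,max_force=12),env.current_tcp_pos()[2])
    env.grip(.02); w=env.current_width(); env.move_l([*c,.14],.2)
    print('w',w,env.current_width(),env.current_t()); return w
def place(x,y):
    p=slot(x,y); o=best([*p,.02],YAW); env.goto([*p,.14],o); w=env.current_width()
    print('carry w',w)
    if w<.028: return False
    env.move_l([*p,.045],.2); t=env.move_l([*p,.018],.05,max_force=8); print('put',t,env.current_tcp_pos(),env.current_width())
    env.grip(.054); env.move_l([*p,.15],.2); print(env.current_t()); return True
E
python3 - <<'E'
from h import *
v=np.load('w5.npy'); cm=(v[:4],v[4:13].reshape(3,3),v[13:]); im=cv2.imread('pics/w5.png')[:,:,::-1].copy()
for px in [(170,88),(182,169),(197,237)]: print(find(ray(px,.017,cm)[0][:2],im,cm,.05))
F=ray([(345,222),(363,357)],.066,cm)[:,:2]-C; print('front chest y',F@-U,F@E1)
c=find(ray((197,237),.017,cm)[0][:2],im,cm,.05); 
w=pick(c[0],c[2])
if w>.028: place(.036,.036)
im,cm=shot('wrist'); save('w6',im)
E
```

```text
(array([ 0.43024969, -0.32419934]), (63.718570709228516, 41.94987106323242), np.float64(0.3851453914513643))
(array([ 0.52425513, -0.314991  ]), (64.40216064453125, 41.904022216796875), np.float64(0.24046287351473428))
(array([ 0.61460645, -0.3010799 ]), (59.394256591796875, 40.18682098388672), np.float64(0.29230120426458583))
front chest y [-0.26625926 -0.26707401] [-0.10364436  0.085863  ]
found (array([ 0.61692297, -0.30203415]), (55.324222564697266, 36.8760986328125), np.float64(0.2936862144789951))
touch False 0.005722859954006204
w 0.035588616383082104 0.03522215005364192 38.4833
carry w 0.03538434836920496
put True [0.68236778 0.03326868 0.01845495] 0.03554779938817208
42.0667
```

View pics/w6.png

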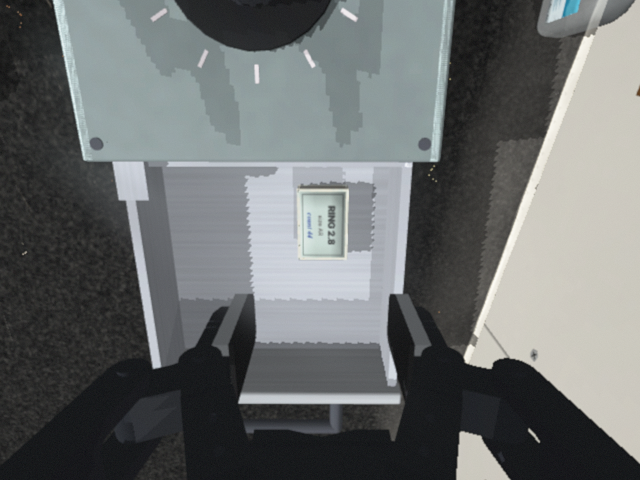

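The box sits well placed in the drawer. Next, the two remaining boxes on the right.

```bash
python3 - <<'E'
from h import *
for e,a,s in [((.524,-.315),.24,(-.036,.036)),((.430,-.324),.385,(.036,-.038))]:
    w=pick(e,a)
    if not(w>.028 and place(*s)): print('FAIL'); break
im,cm=shot('wrist'); save('w7',im)
E
```

```text
found (array([ 0.51647925, -0.33001282]), (110.72863006591797, 91.2987060546875), np.float64(0.6366709362657468))Traceback (most recent call last):
  File "<stdin>", line 3, in <module>
  File "h.py", line 61, in pick
    assert 45<sz[0]<72 and 30<sz[1]<52, sz
           ^^^^^^^^^^^^^^^^^^^^^^^^^^^
AssertionError: (110.72863006591797, 91.2987060546875)
```

```bash
python3 - <<'E'
from h import *
im,cm=shot('wrist'); save('w7',im); np.save('w7.npy',np.array([*cm[0],*cm[1].ravel(),*cm[2]]))
E
```

```text
(no output)
```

View pics/w7.png

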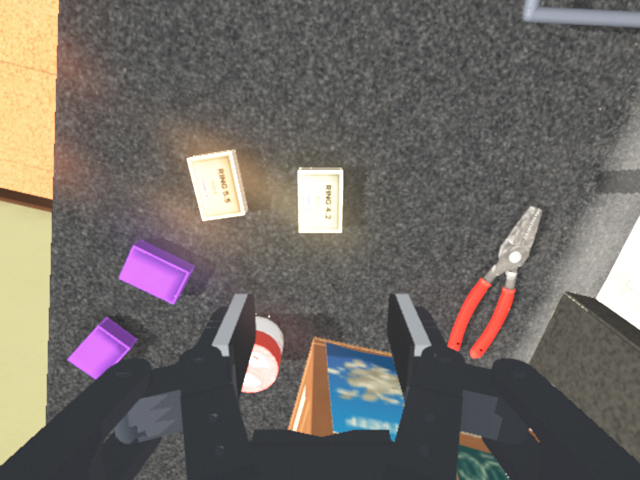

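The boxes haven't moved, at (320,200) and (217,186). My circular mask also took in neighbouring pixels, so I'll choose the nearest contour of the right size.

```bash
cat >> h.py <<'E'
def find(exp,im,cm,r=.12,z=.017):
    best_=None
    for th in (110,135,160):
        m=cv2.morphologyEx((im[:,:,1]>th).astype(np.uint8),cv2.MORPH_OPEN,np.ones((3,3)))
        for c in cv2.findContours(m,0,1)[0]:
            if cv2.contourArea(c)<300: continue
            k=np.zeros(m.shape,np.uint8); cv2.drawContours(k,[c],-1,1,-1)
            f=rect(k,z,cm); d=np.linalg.norm(f[0]-exp)
            if 48<f[1][0]<70 and 32<f[1][1]<50 and d<r and (best_ is None or d<best_[0]-.004): best_=(d,f)
    return best_[1] if best_ else (exp,(0,0),0)
E
python3 - <<'E'
from h import *
for e,a,s in [((.524,-.315),.24,(-.036,.036)),((.430,-.324),.385,(.036,-.038))]:
    w=pick(e,a)
    if not(w>.028 and place(*s)): print('FAIL'); break
im,cm=shot('wrist'); save('w8',im)
E
```

```text
found (array([ 0.52341406, -0.3169614 ]), (60.830413818359375, 45.58292007446289), np.float64(0.2405592633014384))
touch False 0.005626536665806953
w 0.03968086816782752 0.03964710454710665 46.8
carry w 0.03922931800030218
put True [0.6117998  0.01899665 0.01833822] 0.039602431360172906
50.375
found (array([ 0.43043832, -0.32574277]), (62.747291564941406, 42.52495574951172), np.float64(0.3668104261630365))
touch False 0.005494672443632057
w 0.03954295135768183 0.039539742931293025 54.7333
carry w 0.039497572510920294
put True [ 0.69705348 -0.03914963  0.01820829] 0.03934166224403871
58.4667
```

View pics/w8.png

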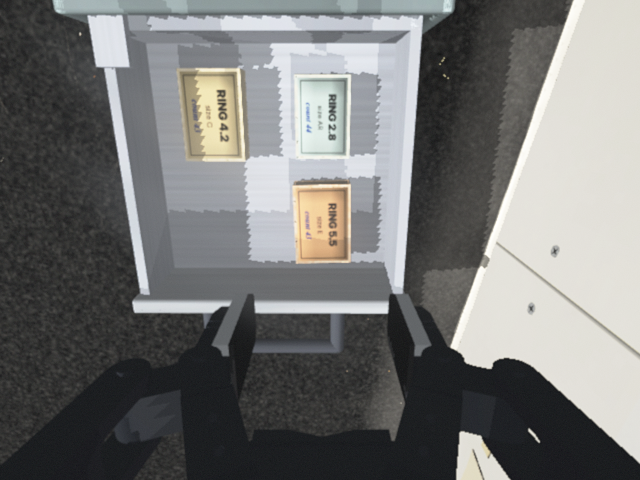

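Three boxes are in, with the front-left slot free. Now the left box.

```bash
python3 - <<'E'
from h import *
p=[.5,.05,.26]; env.goto(p,best(p,1.6))
w=pick((.405,.319),1.5)
if w>.028:
    p=[.45,.2,.24]; env.goto(p,best(p,1.0)); p=[.55,.02,.24]; env.goto(p,best(p,YAW))
    print(place(-.036,-.038))
im,cm=shot('wrist'); save('w9',im); t,_=shot('top'); save('t9',t)
E
```

```text
found (array([0.40459393, 0.31481192]), (59.39222717285156, 43.26801300048828), np.float64(0.4691918592665796))
touch False 0.0054553250128148816
w 0.04000580134849093 0.03936560588305089 63.6667
carry w 0.039723687633694764
put True [ 0.62647541 -0.05365956  0.01822948] 0.039860793326547767
68.0917
True
```

```bash
python3 -c "
import cv2,numpy as np
a=cv2.imread('pics/w9.png');b=cv2.imread('pics/t9.png')
cv2.imwrite('pics/v9.png',np.hstack([cv2.resize(a,(400,300)),cv2.resize(b[110:320,140:420],(400,300))]))"
```

```text
(no output)
```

View pics/v9.png

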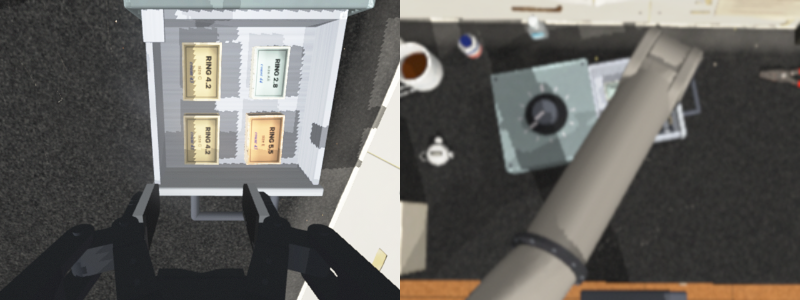

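All four boxes lie flat in the drawer. Now to shut it.

```bash
python3 - <<'E'
from h import *
h=C+(.134+.1755)*U; o=down(YAW+np.pi/2)
env.goto([*h,.15],o); env.grip(.028); print(env.move_l([*h,.033],.1,max_force=15),env.current_tcp_pos())
env.grip(0.); p=np.array(env.current_tcp_pos()); print('w',env.current_width())
r=env.move_l([*(p[:2]-.183*U),p[2]],.08,max_force=28); q=np.array(env.current_tcp_pos())
print(r,(q-p)[:2]@-U,'w',env.current_width(),env.current_force().round(1),'handle y',(q[:2]-C)@-U)
env.hold(.3); env.grip(.028); p=env.current_tcp_pos(); env.move_l([p[0],p[1],.2],.15)
im,cm=shot('wrist'); save('w10',im); print(env.current_t(),env.current_q().round(2))
P=[*C,.084]
for a in np.arange(-.4,3.6,.4): print(round(a,1),np.round(env.ik(P,down(a)),2))
E
```

```text
False [ 0.68018291 -0.13175173  0.03389796]
w 0.00797550125848535
False 0.175105317327751 w 0.007861804308774478 [  5.1 -11.9  -0.1] handle y -0.13296662932455214
75.9083 [-0.52  0.46  0.54  1.6  -0.26  1.15  1.85]
-0.4 [-0.97  0.74  0.94  1.72 -0.68  1.05 -0.19]
0.0 [-0.92  0.69  0.85  1.72 -0.6   1.01  0.15]
0.4 [-0.87  0.65  0.76  1.71 -0.53  0.99  0.49]
0.8 [-0.81  0.62  0.67  1.71 -0.46  0.97  0.83]
1.2 [-0.75  0.6   0.58  1.71 -0.39  0.95  1.18]
1.6 [-0.7   0.58  0.51  1.71 -0.33  0.94  1.53]
2.0 [-0.65  0.56  0.43  1.71 -0.28  0.93  1.89]
2.4 [-0.59  0.55  0.35  1.71 -0.22  0.93  2.24]
2.8 [-0.53  0.54  0.27  1.71 -0.17  0.92  2.6 ]
3.2 [-0.08  0.54 -0.36  1.69  0.22  0.95  2.68]
```

```bash
python3 - <<'E'
from h import *
env.goto([*C,.19],down(1.6)); env.grip(.07); env.move_l([*C,.084],.1,max_force=15); env.grip(.03); print(env.current_width())
turn(-2.1); print(env.current_moment().round(2)); dial('d12')
E
```

```text
0.04618280973114533
[ 0.23 -1.28  0.06]
d12 105 r 0.057 ang 1.039
d12 151 r 0.056 ang 0.542
d12 101 r 0.056 ang 1.538
d12 441 r 0.056 ang 0.04
d12 405 r 0.036 ang 0.031
d12 79 r 0.055 ang 2.044
```

```bash
python3 - <<'E'
from h import *
env.grip(.075); env.move_l([*env.current_tcp_pos()[:2],.25],.15)
im,_=shot('wrist')
q=[.42,.1,.36]; env.goto(q,best(q,1.6)); im2,_=shot('wrist'); t,_=shot('side')
save('v11',np.hstack([cv2.resize(x,(400,300)) for x in (im,im2)])); save('s11',t); print(env.current_t())
E
```

```text
84.2
```

View pics/v11.png

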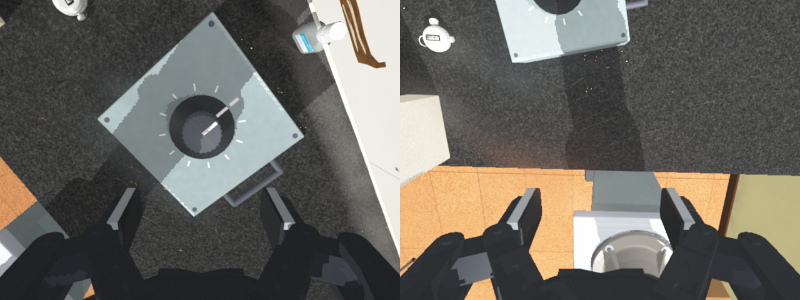

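View pics/s11.png

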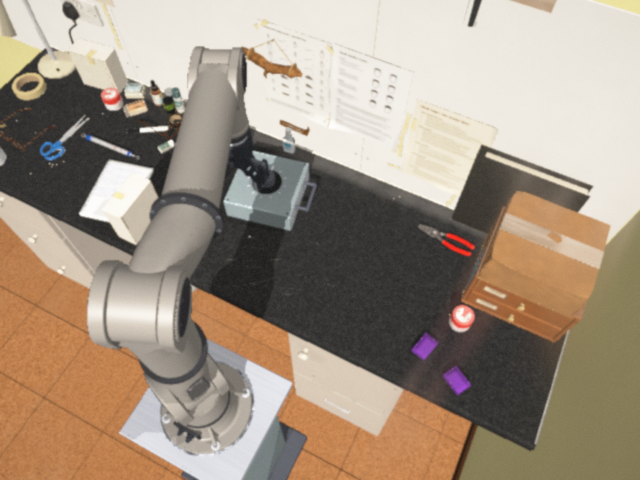

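The final views show the drawer shut and the dial pointer lined up with the thick 12 mark. The carton stands upright at about (130,210) in the side view. The pot, counter and purple boxes are where they were, and no ring boxes remain on the open worktop.

```bash
python3 -c "
from station import env
print(env.hand_in())"
```

```text
the job is handed in; nothing more can be done
None
```

The job is done and handed in after about 84 s of robot time: carton standing upright aside, combination worked, all four ring boxes in the drawer, drawer pushed shut and the dial back at 12 o'clock.

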